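# Rebuild the dryer's drum roller on its axle

### The arm

A 7-joint arm with a two-finger parallel gripper is mounted at the origin on a cart in front of the work surface, level with it; the furniture and walls round the work are solid. World frame = base frame: x ahead of the robot, y to its left, z up, the work surface at z = 0. Lengths are in m, angles in rad, forces in N, time in s.
With the tool pointing down it reaches from about 0.4 to 0.85 m from the base axis. Payload 4.5 kg.
Tool frame: the origin (TCP) lies at the very end of the fingers, on their centre line; the grasp point (between the pads) lies 19 mm behind it; z points along the fingers, y is the line along which they close (so a half turn about z gives the same grasp; the last joint's range is limited). The gripper opens to 88 mm and grips with 3 to 60 N. Pads are 18 mm wide; open, the fingers measure 123 mm over their backs; the gripper's body (75 mm by 187 mm) begins 45 mm behind the grasp point.
Start: joints at [-1.288, 0.689, -0.195, 1.565, 0.157, 0.902, -0.215], TCP at [0.154, 0.606, 0.239] pointing down, gripper open.
Joint ranges: [-3.01, 3.01], [-0.46, 2.08], [-1.47, 1.51], [0.13, 2.56], [-1, 4.14], [0.04, 2.09], [-2.66, 2.66]. Speed limits (rad/s): [2.57, 2.57, 3.14, 3.14, 3.14, 3.14, 3.14].

### API

Orientations are given as a unit quaternion [x, y, z, w].
In Python, from plant import r gives the robot as it stands. The module is installed in compiled form; this text tells all that it offers.
- The arm moves only by the tool step_arm, never from a script. Its argument "increments" is a list of rows, each a list of 2 entries, a list of its own where there are three numbers: the shift along the world's x, y, z in cm, then the turn, a rotation vector about the world's x, y, z in degrees. A call has exactly 10 rows; each row shifts and turns the commanded pose from where the row before left it; what a row does not reach is not made up. A row lasts 1/10 s, in which the tool goes at most 50 mm and 8.59 degrees, less where a joint would pass 70% of its speed; a pose out of reach is approached as far as the arm can. A call is refused whole if a number of a shift passes 5 or a number of a turn 8.59, either way. A call with a gripper value outside its range is refused whole. "fingers" is the opening, from 0 (shut) to 1 (fully open), set as the call begins (left out, the last holds). The fingers move at their own pace and stop on an object; "grip_force" is the grip in N (left out, the last holds). Time passes only in rows, so rows that do not move let the fingers close, or fill a call up. It gives the time, the measured TCP pose, the force, the opening and the grip force at its end, in the units of the state.
- r.get_state(): the state, without advancing time (a new reading comes with each control period).
- r.snapshot(name): name is "side" or "top"; returns (picture, depth): 420x560x3 uint8, red, green, blue; 420x560 float32, m along the optical axis (not along the pixel's ray), 0 where there is no reading.
- r.calibration(name): a dict with "fov_y" (degrees; the focal length in pixels is half the picture's height over the tangent of half this angle, whatever the lens; pixels are square), "cx", "cy" (the principal point, pixels), "R" (3x3) and "t" (3): a world point X has camera coordinates R X + t. Camera axes: x right, y down, z forward; pixel columns grow to the right and rows downward; lengths in m; the calibration is good to about 2 mm. A picture is of the moment at which its call begins. calibration takes no time and is no camera call.
- r.finish_job(): hands the job in; it is judged then, once.
The state is a dict: "clock": time; "q": joint angles; "qd": joint speeds; "joint_torque": joint torques, N m; "tool_pos": TCP position; "eef_rot": TCP orientation; "contact_force": force on the tool from outside, world axes, zero at the start; "moment": the same for the moment, N m; "opening": opening from 0.0 (shut) to 1.0 (fully open); "finger_force": force on a finger pad.
Only numpy, scipy, OpenCV 4.12 (cv2) and the standard library are available. Lean on these libraries where they do the work, as an engineer would, in place of code of your own. Each camera call takes 0.05 s, during which the arm holds its last target. There are 200 camera calls.

### The job

Put the dryer's drum roller back together on the upright axle of its bracket: first the brown fibre washer down on the shoulder so that the roller cannot rub on the bracket, then the new roller with the orange hub, then the bright steel washer, and last the blue collar that will keep it all on, each slid fully down flat on the one below. Leave the worn roller with the grey hub, the screwdriver and the tape measure where they lie.

Things in the scene. Friction and masses are not known exactly. Their poses are not given: they have to be found in the camera images.
- bracket: fixed metal bracket on the grey rubber mat (flat, top at z = 0.007): plate 120 x 84 x 4 mm, long edges turned up to 12 mm, a round dark shoulder 30 mm across with its top 20 mm above the underside, and on it an upright axle 14 mm thick, tapering above 84 mm, nose at 96 mm. Origin on the axle's line at the plate's underside, z up along the axle, x along the plate
- fibre_washer: brown fibre washer, 44 mm across, 9 mm thick, 20 g; origin at the centre of its underside, z along its bore, up at the start (lies flat on the rubber mat); bore 18 mm
- new_roller: new drum roller: black rubber tyre, orange hub; 64 mm across, 24 mm thick, about 0.12 kg; grasp it round the tyre; origin at the centre of its underside, z along its bore, up at the start (lies flat on the rubber mat); bore 18 mm
- steel_washer: bright steel washer, 38 mm across, 9 mm thick, 40 g; origin at the centre of its underside, z along its bore, up at the start (lies flat on the rubber mat); bore 18 mm
- collar: blue metal shaft collar, 30 mm across, 16 mm thick, 40 g; it slides on freely, its small grub screw is not to be tightened; origin at the centre of its underside, z along its bore, up at the start (lies flat on the rubber mat); bore 18 mm
- worn_roller: old worn drum roller: dull dark brown-grey tyre, light grey hub, 60 mm across, 24 mm thick; lies flat on the mat and stays there; origin at the centre of its underside
- screwdriver: small screwdriver with a red handle, about 180 mm long, 24 mm thick, lying on the dark stone slab to the right (slab top at z = -0.006), not used; origin on the underside near its middle
- tape_measure: tape measure in a yellow case, 77 x 35 x 56 mm, standing on the stone slab, not used; origin at the centre of its underside

How it is judged:
By the outcome, as a careful person would: the job done as asked, in the order asked, and still so for the second after the job is handed in, with the robot touching nothing.
It also fails if it takes over 109 s, if anything falls off the work surface, if the arm or the gripper's body presses on something with over 40 N, if the wrist force passes 120 N, or if a joint passes its speed limit or range.

## Working session

There is one attempt and no reset: what is moved stays moved. The work goes in short steps, Python scripts to look and compute and a tool call to move; the robot and the scene stay as the last step left them, time stands still between calls to the robot, and variables do not carry over. Pictures are saved under pics/ and viewed, at most 14 in all, crops included, and the job is handed in when it is done.

Besides the shell and the picture viewer there is one more tool, called after "Call:" as name([rows], argument=value, ...), one row to a line, values as JSON. step_arm: Moves the arm, as the interface text tells. Its arguments: {"type":"object","properties":{"increments":{"type":"array","items":{"type":"array"}},"fingers":{"type":"number"},"grip_force":{"type":"number"}},"required":["increments"]}

```bash
mkdir -p pics
cat > h.py <<'E'
from plant import r
import numpy as np, cv2
def snap(n,f=None):
    p,d=r.snapshot(n)
    if f: cv2.imwrite('pics/'+f,p[:,:,::-1])
    return p,d
def cal(n):
    c=r.calibration(n); f=210/np.tan(np.radians(c['fov_y'])/2)
    return f,c['cx'],c['cy'],np.array(c['R']),np.array(c['t'])
def ray(n,u,v,z):
    f,cx,cy,R,t=cal(n); d=R.T@np.array([(u-cx)/f,(v-cy)/f,1]); o=-R.T@t
    return o+d*(z-o[2])/d[2]
def proj(n,X):
    f,cx,cy,R,t=cal(n); c=R@np.array(X)+t; return c[:2]/c[2]*f+[cx,cy]
E
python3 - <<'E'
from h import *
print(r.get_state())
for n in('top','side'):
    snap(n,n+'0.png'); c=r.calibration(n); R=np.array(c['R']); print(c, -R.T@np.array(c['t']))
E
```

```text
{'clock': 0.0, 'q': array([-1.28817858,  0.68996812, -0.19451442,  1.5663472 ,  0.15731393,
        0.90248632, -0.2151061 ]), 'qd': array([-0.00105758, -0.00165911,  0.00082903,  0.00022276,  0.00145267,
       -0.00034719, -0.00029388]), 'joint_torque': array([-1.94247427e-04, -5.27558327e+01, -1.26669746e+00, -1.53433102e+01,
       -5.25514595e-02,  6.55107899e-03,  1.75254859e-04]), 'tool_pos': array([0.15380722, 0.60512917, 0.2379191 ]), 'eef_rot': array([ 1.24044649e-01,  9.92276222e-01, -9.06984713e-04, -4.15652986e-05]), 'contact_force': array([-0.3506532 , -0.32531704, -0.03371699]), 'moment': array([-0.00116431,  0.02216309,  0.04515769]), 'finger_force': 0.0, 'opening': 1.0012497655998085}
{'fov_y': 42.936213511817336, 'cx': 276.1504673299359, 'cy': 210.15082218697492, 'R': array([[-1.55233558e-02, -9.99879361e-01,  5.38013455e-04],
       [-9.92191861e-01,  1.53374053e-02, -1.23774287e-01],
       [ 1.23751103e-01, -2.45520486e-03, -9.92310252e-01]]), 't': array([-0.08233158,  0.59590092,  1.13470857])} [ 0.44954855 -0.08867528  1.19978445]
{'fov_y': 57.328355977665304, 'cx': 283.63584024375524, 'cy': 207.8503651004631, 'R': array([[-9.66911821e-01, -2.55110229e-01, -5.48557912e-04],
       [-1.48985956e-01,  5.66425376e-01, -8.10534070e-01],
       [ 2.07086249e-01, -7.83633247e-01, -5.85691233e-01]]), 't': array([0.54811779, 0.18742715, 0.78641388])} [0.39505008 0.64992702 0.61281248]
```

View pics/top0.png

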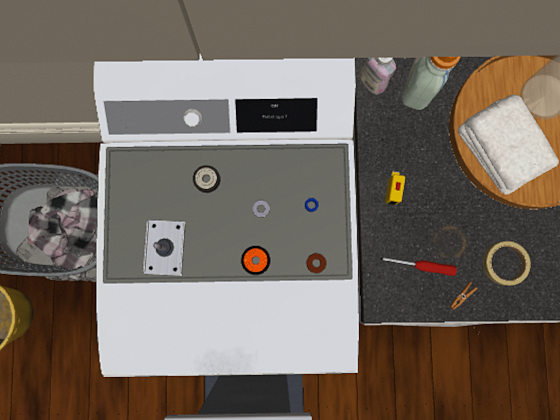

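View pics/side0.png

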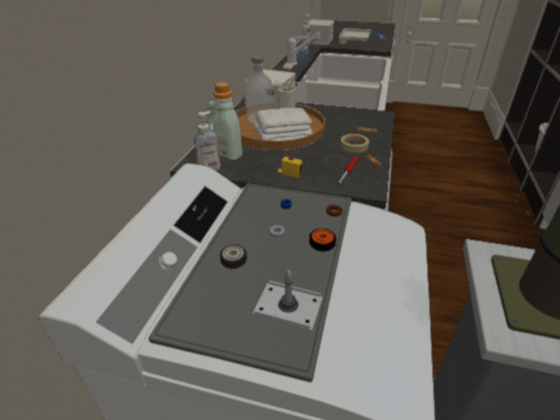

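The top view shows: bracket axle about (164,247), orange roller (256,260), brown washer (316,263), steel washer (261,209), collar (312,205) and worn roller (206,179). The side view shows the same parts: axle nose (289,272), roller (323,238), brown washer (334,210), steel washer (277,231), collar (286,203).

```bash
cat >> h.py <<'E'
G={'new_roller':((256,260),(323,238),.031),'fibre_washer':((316,263),(334,210),.016),'steel_washer':((261,209),(277,231),.016),'collar':((312,205),(286,203),.023)}
def mask(p,k,loc,rad):
    h=cv2.cvtColor(p,cv2.COLOR_RGB2HSV).astype(int); H,S,V=h[...,0],h[...,1],h[...,2]
    m={'new_roller':(H<20)&(S>180)&(V>150),'fibre_washer':(H<20)&(S>100)&(V>50),'steel_washer':(V>135)&(S<60),'collar':(H>105)&(H<130)&(S>120)}[k]
    w=np.zeros(m.shape,np.uint8); cv2.circle(w,loc,rad,1,-1)
    return (m&(w>0)).astype(np.uint8)
def box(m):
    c=max(cv2.findContours(m,cv2.RETR_EXTERNAL,cv2.CHAIN_APPROX_NONE)[0],key=len)
    return cv2.fitEllipse(cv2.convexHull(c)),int(m.sum())
E
python3 - <<'E'
from h import *
P={n:r.snapshot(n) for n in('top','side')}
for k,(a,b,z) in G.items():
    for n,l in(('top',a),('side',b)):
        try:
            e,s=box(mask(P[n][0],k,l,18)); print(k,n,np.round(e[0],1),np.round(e[1],1),s,np.round(ray(n,*e[0],z),4), P[n][1][int(e[0][1]),int(e[0][0])+3])
        except Exception as ex: print(k,n,ex)
a=cv2.resize(P['top'][0][195:290,130:200],None,fx=6,fy=6,interpolation=2); b=cv2.resize(P['side'][0][255:330,245:330],None,fx=5,fy=5,interpolation=2)
o=np.zeros((570,420+430,3),np.uint8); o[:570,:420]=a; o[:375,420:845]=b; cv2.imwrite('pics/brk.png',o[:,:800,::-1])
E
```

```text
new_roller top [255.1 259.8] [23.  23.4] 377 [ 0.4869 -0.044   0.031 ] 1.1860799
new_roller side [323.4 236. ] [ 7.9 18.7] 64 [ 0.4816 -0.0433  0.031 ] 0.90346056
fibre_washer top [316.  262.8] [18.8 19.7] 247 [ 0.4786 -0.1777  0.016 ] 1.1860976
fibre_washer side [334.4 209.7] [ 9.8 16.1] 110 [ 0.4745 -0.1748  0.016 ] 1.0168577
steel_washer top [260.8 208.5] [15.8 16.2] 146 [ 0.6014 -0.0574  0.016 ] 1.2002193
steel_washer side max() iterable argument is empty
collar top [311.1 204.4] [12.9 13.2] 92 [ 0.6079 -0.1695  0.023 ] 1.2067382
collar side [285.7 203.3] [ 9.1 10.4] 79 [ 0.6035 -0.1604  0.023 ] 1.0230405
```

View pics/brk.png

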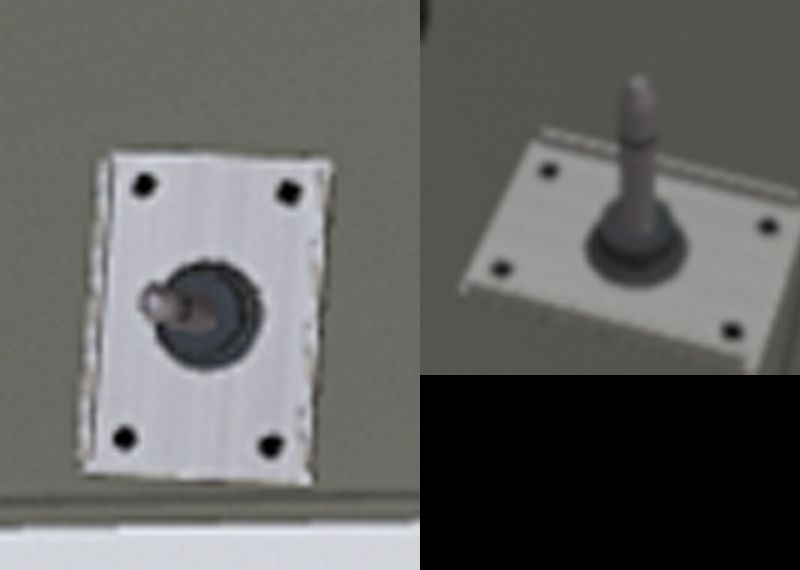

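The crop shows the bracket. Top view: plate holes average about (164.0,247.0), shoulder top about (164,246), nose about (155.5,245). Side view: nose tip about (288.4,270.4).

Run:
```python
from h import *
print(ray('top',164.0,247.0,.011),ray('top',164,246,.027),ray('top',155.4,245.1,.1),ray('side',288.4,270.4,.103))
# side holes
u=np.array([[548,170],[768,227],[501,268],[732,331]],float).mean(0); u=[(u[0]-420+.5)/5-.5+245,(u[1]+.5)/5-.5+255]
print(u,ray('side',*u,.011))
```

```text
[0.51907607 0.15906898 0.011     ] [0.52033371 0.15575751 0.027     ] [0.51805392 0.15826091 0.1       ] [0.51640554 0.15653107 0.103     ]
[np.float64(288.05), np.float64(304.4)] [0.51590554 0.1588194  0.011     ]
```

Call:
step_arm([
  [[3,-5,-1],[0,0,0]],
  [[3,-5,-1],[0,0,0]],
  [[3,-5,-1],[0,0,-3]],
  [[3,-5,-1],[0,0,-3]],
  [[3,-5,-1],[0,0,-3]],
  [[3,-5,-1],[0,0,-3]],
  [[3,-5,-1],[0,0,-2]],
  [[3,-5,-1],[0,0,0]],
  [[3,-5,-1],[0,0,0]],
  [[3,-5,-1],[0,0,0]],
], fingers=1)

```text
clock: 1.2
tool_pos: [0.4084, 0.1817, 0.154]
eef_rot: [0.244, 0.97, 0.0, 0.0]
contact_force: [0.7, 0.3, 0.8]
opening: 1.002
finger_force: 0.0
```

Call:
step_arm([
  [[0.7,-4,0],[0,0,4]],
  [[0.7,-4,0],[0,0,4]],
  [[0.7,-4,0],[0,0,4]],
  [[0.7,-4,0],[0,0,4]],
  [[0.7,-4,-1],[0,0,4]],
  [[0.7,-4,-1],[0,0,4]],
  [[0.7,-4,-1],[0,0,4]],
  [[0.7,-4,-1],[0,0,0]],
  [[0.7,-3.9,-1],[0,0,0]],
  [[0.6,0,-1],[0,0,0]],
])

```text
clock: 2.2
tool_pos: [0.4754, -0.1836, 0.0933]
eef_rot: [0.008, 1.0, -0.002, -0.0]
contact_force: [0.2, 0.9, -0.3]
opening: 0.997
finger_force: 0.0
```

Run:
```python
from h import *
s=r.get_state(); print(s['tool_pos'],s['eef_rot'])
a,_=snap('top'); b,_=snap('side')
a=cv2.resize(a[195:295,260:360],None,fx=4,fy=4,interpolation=2); b=cv2.resize(b[150:250,275:375],None,fx=4,fy=4,interpolation=2)
cv2.imwrite('pics/c1.png',np.hstack([a,b])[:,:,::-1])
```

```text
[ 0.47544492 -0.18361018  0.09329283] [ 7.91936561e-03  9.99965881e-01 -2.30085097e-03 -4.75416688e-04]
```

View pics/c1.png

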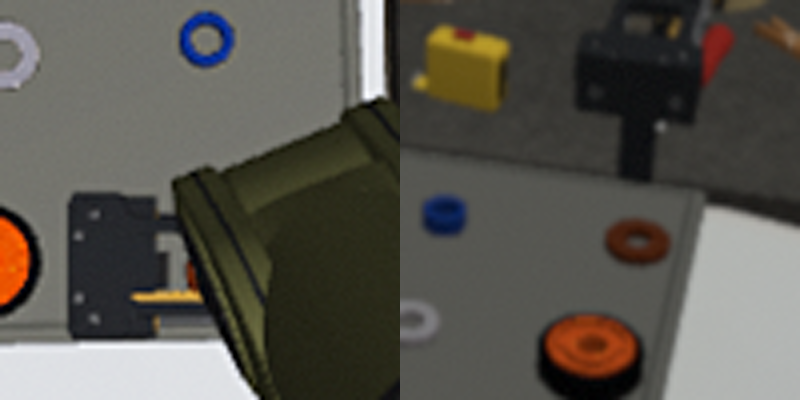

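The picture shows the gripper above the brown washer, with its fingers along y and clear of the mat's rim. I'll descend.

Call:
step_arm([
  [[0,0,-1],[0,0,0]],
  [[0,0,-1],[0,0,0]],
  [[0,0,-1],[0,0,0]],
  [[0,0,-1],[0,0,0]],
  [[0,0,-1],[0,0,0]],
  [[0,0,-1],[0,0,0]],
  [[0,0,-1],[0,0,0]],
  [[0,0,0],[0,0,0]],
  [[0,0,0],[0,0,0]],
  [[0,0,0],[0,0,0]],
])

```text
clock: 3.3
tool_pos: [0.4766, -0.1759, 0.0245]
eef_rot: [0.002, 1.0, -0.0, 0.0]
contact_force: [0.5, -0.2, 0.4]
opening: 0.996
finger_force: 0.0
```

Call:
step_arm([
  [[0,0,-0.7],[0,0,0]],
  [[0,0,-0.7],[0,0,0]],
  [[0,0,0],[0,0,0]],
  [[0,0,0],[0,0,0]],
  [[0,0,0],[0,0,0]],
  [[0,0,0],[0,0,0]],
  [[0,0,0],[0,0,0]],
  [[0,0,0],[0,0,0]],
  [[0,0,0],[0,0,0]],
  [[0,0,0],[0,0,0]],
], fingers=0.4, grip_force=15)

```text
clock: 4.3
tool_pos: [0.4765, -0.1758, 0.0103]
eef_rot: [0.002, 1.0, 0.0, 0.0]
contact_force: [-0.3, 0.5, 1.4]
opening: 0.488
finger_force: 15.0
```

Call:
step_arm([
  [[0,0,0],[0,0,0]],
  [[0,0,0],[0,0,0]],
  [[0,0,0],[0,0,0]],
  [[0,0,0],[0,0,0]],
  [[0,0,0],[0,0,0]],
  [[0,0,0.5],[0,0,0]],
  [[0,0,2],[0,0,0]],
  [[0,0,3],[0,0,0]],
  [[0,0,3],[0,0,0]],
  [[0,0,3],[0,0,0]],
], fingers=0.3)

```text
clock: 5.3
tool_pos: [0.4759, -0.1757, 0.1265]
eef_rot: [0.002, 1.0, 0.0, -0.0]
contact_force: [0.5, 0.6, -0.8]
opening: 0.488
finger_force: 15.0
```

Call:
step_arm([
  [[0.5,4,0.3],[0,0,0]],
  [[0.5,4,0],[0,0,0]],
  [[0.5,4,0],[0,0,0]],
  [[0.5,4,0],[0,0,0]],
  [[0.5,4,0],[0,0,0]],
  [[0.5,4,0],[0,0,0]],
  [[0.5,4,0],[0,0,0]],
  [[0.5,4,0],[0,0,0]],
  [[0.2,1.3,0],[0,0,0]],
  [[0,0,0],[0,0,0]],
])

```text
clock: 6.3
tool_pos: [0.5182, 0.1598, 0.1284]
eef_rot: [0.0, 1.0, 0.001, 0.0]
contact_force: [-0.6, -1.5, 0.6]
opening: 0.492
finger_force: 15.0
```

```bash
cat >> h.py <<'E'
def two(f,h=50):
    s=r.get_state(); print(s['tool_pos'],s['eef_rot'])
    a,_=snap('top'); b,_=snap('side'); x=s['tool_pos'].copy(); x[2]-=.01
    o=[]
    for n,p in(('top',a),('side',b)):
        u=proj(n,x).astype(int); u=np.clip(u,[h,h],[560-h,420-h]); print(n,'origin',u-h,'scale',400/(2*h))
        o.append(cv2.resize(p[u[1]-h:u[1]+h,u[0]-h:u[0]+h],(400,400),interpolation=2))
    cv2.imwrite('pics/'+f,np.hstack(o)[:,:,::-1])
E
python3 -c "
from h import *
two('d1.png',40)"
```

```text
[0.51819817 0.15977022 0.12840793] [2.00349752e-04 9.99999592e-01 8.70876919e-04 1.30514448e-04]
top origin [112 204] scale 5.0
side origin [247 225] scale 5.0
```

View pics/d1.png

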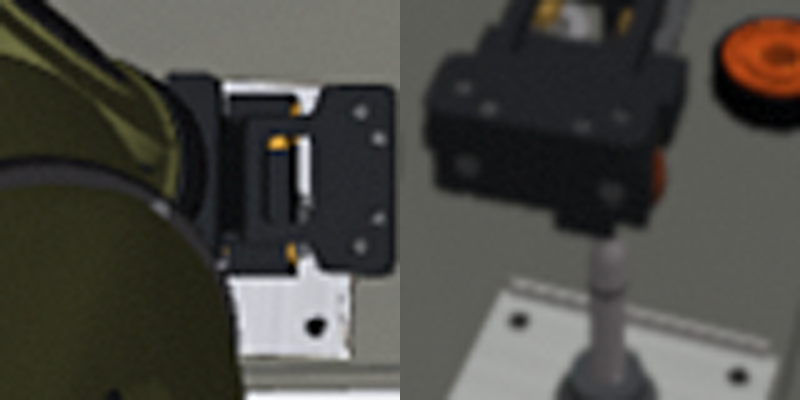

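The side crop shows the held washer's right edge poking out at crop (664,175), so pixel about (299.8,260). The axle nose sits under the fingers at crop (607,240).

Run:
```python
from h import *
s=r.get_state(); x=s['tool_pos']; print(x)
p,_=snap('side'); m=mask(p,'fibre_washer',(298,260),12)
ys,xs=np.nonzero(m); print(m.sum(), xs.max(), xs.min(), ys.min(), ys.max())
th=np.linspace(0,6.28,200)
for d in(-.008,-.004,0,.004):
  q=np.array([proj('side',[x[0]+d+.022*np.cos(t),x[1]+.022*np.sin(t),x[2]+h]) for t in th for h in(-.003,.006)])
  i=q[:,0].argmax(); print(d,q[i],q[:,1].max())
print(proj('side',[.518,.1575,.103]),proj('side',x))
```

```text
[0.51796936 0.15504523 0.12796826]
19 299 298 254 263
-0.008 [304.40416103 258.64226984] 270.5257618884933
-0.004 [302.23201138 258.25059936] 270.11295376853553
0 [300.06659562 257.5941739 ] 269.70114967117985
0.004 [297.90656611 257.20500625] 269.29034593793375
[287.43492314 270.60623512] [287.85796133 259.836307  ]
```

Call:
step_arm([
  [[-0.1,0,-0.5],[0,0,0]],
  [[0,0,-0.5],[0,0,0]],
  [[0,0,-0.5],[0,0,0]],
  [[0,0,-0.4],[0,0,0]],
  [[0,0,-0.2],[0,0,0]],
  [[0,0,-0.2],[0,0,0]],
  [[0,0,-0.2],[0,0,0]],
  [[0,0,0],[0,0,0]],
  [[0,0,0],[0,0,0]],
  [[0,0,0],[0,0,0]],
])

```text
clock: 7.45
tool_pos: [0.5175, 0.1573, 0.1034]
eef_rot: [0.002, 1.0, 0.0, 0.0]
contact_force: [0.5, -0.3, -0.6]
opening: 0.491
finger_force: 15.0
```

Call:
step_arm([
  [[0,0,-0.3],[0,0,0]],
  [[0,0,-0.3],[0,0,0]],
  [[0,0,-0.3],[0,0,0]],
  [[0,0,-0.2],[0,0,0]],
  [[0,0,-0.2],[0,0,0]],
  [[0,0,-0.2],[0,0,0]],
  [[0,0,0],[0,0,0]],
  [[0,0,0],[0,0,0]],
  [[0,0,0],[0,0,0]],
  [[0,0,0],[0,0,0]],
])

```text
clock: 8.45
tool_pos: [0.5173, 0.1574, 0.0882]
eef_rot: [0.002, 1.0, 0.0, -0.0]
contact_force: [-0.6, 2.1, -0.2]
opening: 0.483
finger_force: 15.0
```

Call:
step_arm([
  [[0,0.1,0],[0,0,0]],
  [[0,0,-0.4],[0,0,0]],
  [[0,0,-0.8],[0,0,0]],
  [[0,0,-0.8],[0,0,0]],
  [[0,0,-0.8],[0,0,0]],
  [[0,0,-0.8],[0,0,0]],
  [[0,0,-0.4],[0,0,0]],
  [[0,0,-0.3],[0,0,0]],
  [[0,0,0],[0,0,0]],
  [[0,0,0],[0,0,0]],
])

```text
clock: 9.45
tool_pos: [0.5176, 0.1583, 0.0453]
eef_rot: [0.002, 1.0, 0.0, 0.0]
contact_force: [0.6, 0.2, -0.9]
opening: 0.492
finger_force: 15.0
```

Call:
step_arm([
  [[0,0,0],[0,0,0]],
  [[0,0,0],[0,0,0]],
  [[0,0,0],[0,0,0]],
  [[0,0,0.5],[0,0,0]],
  [[0,0,1],[0,0,0]],
  [[0,0,1.5],[0,0,0]],
  [[0,0,2],[0,0,0]],
  [[0,0,2],[0,0,0]],
  [[-0.2,-2.1,0],[0,0,0]],
  [[-0.5,-3,0],[0,0,0]],
], fingers=1)

```text
clock: 10.45
tool_pos: [0.5116, 0.1091, 0.117]
eef_rot: [0.001, 1.0, 0.001, 0.002]
contact_force: [-0.5, -0.5, -0.5]
opening: 1.002
finger_force: 0.0
```

Call:
step_arm([
  [[-0.5,-3,0],[0,0,0]],
  [[-0.5,-3,0],[0,0,0]],
  [[-0.5,-3,0],[0,0,0]],
  [[-0.5,-3,-1],[0,0,0]],
  [[-0.5,-3,-1],[0,0,0]],
  [[-0.5,0,-1],[0,0,0]],
  [[0,0,-1],[0,0,0]],
  [[0,0,-1],[0,0,0]],
  [[0,0,0],[0,0,0]],
  [[0,0,0],[0,0,0]],
])

```text
clock: 11.45
tool_pos: [0.4808, -0.0418, 0.0652]
eef_rot: [0.001, 1.0, 0.0, 0.0]
contact_force: [0.3, 0.9, -0.2]
opening: 0.999
finger_force: 0.0
```

Run:
```python
from h import *
s=r.get_state(); print(s['tool_pos'],s['eef_rot'],s['contact_force'])
a,_=snap('top'); b,_=snap('side')
A=cv2.resize(a[205:305,205:305],None,fx=4,fy=4,interpolation=2); B=cv2.resize(b[235:335,245:345],None,fx=4,fy=4,interpolation=2)
cv2.imwrite('pics/e1.png',np.hstack([A,B])[:,:,::-1])
```

```text
[ 0.48080037 -0.04183905  0.06518426] [1.34710176e-03 9.99999076e-01 1.70381701e-04 6.07295617e-05] [ 0.26166115  0.89439062 -0.22799916]
```

View pics/e1.png

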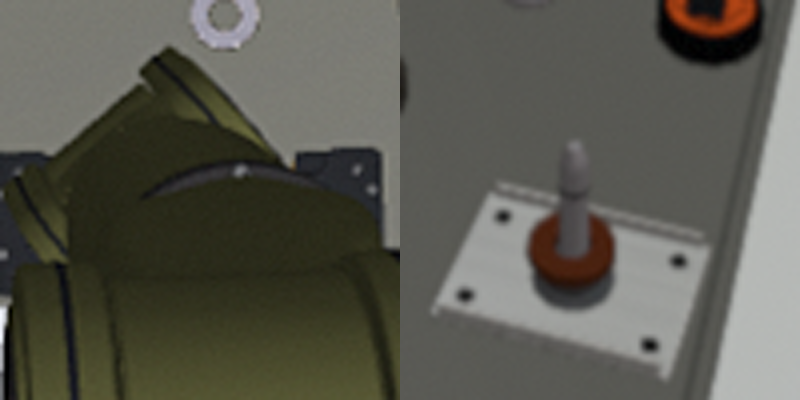

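The side crop shows the brown washer flat on the shoulder round the axle, at crop (572,250). The gripper is above the orange roller and needs about +4 mm in x.

Call:
step_arm([
  [[0.4,0,0],[0,0,0]],
  [[0,0,-1],[0,0,0]],
  [[0,0,-1],[0,0,0]],
  [[0,0,-1],[0,0,0]],
  [[0,0,-1],[0,0,0]],
  [[0,0,-0.9],[0,0,0]],
  [[0,0,0],[0,0,0]],
  [[0,0,0],[0,0,0]],
  [[0,0,0],[0,0,0]],
  [[0,0,0],[0,0,0]],
])

```text
clock: 12.55
tool_pos: [0.4847, -0.0428, 0.0166]
eef_rot: [0.002, 1.0, 0.0, 0.0]
contact_force: [0.6, 0.2, 0.3]
opening: 1.0
finger_force: 0.0
```

Call:
step_arm([
  [[0,0,0],[0,0,0]],
  [[0,0,0],[0,0,0]],
  [[0,0,0],[0,0,0]],
  [[0,0,0],[0,0,0]],
  [[0,0,0],[0,0,0]],
  [[0,0,0],[0,0,0]],
  [[0,0,0],[0,0,0]],
  [[0,0,0],[0,0,0]],
  [[0,0,0],[0,0,0]],
  [[0,0,0],[0,0,0]],
], fingers=0.55, grip_force=20)

```text
clock: 13.55
tool_pos: [0.4845, -0.0429, 0.0163]
eef_rot: [0.002, 1.0, -0.0, 0.0]
contact_force: [-0.0, -0.8, 3.4]
opening: 0.716
finger_force: 20.0
```

Call:
step_arm([
  [[0,0,0.5],[0,0,0]],
  [[0,0,1.5],[0,0,0]],
  [[0,0,2.5],[0,0,0]],
  [[0,0,3],[0,0,0]],
  [[0,0,3],[0,0,0]],
  [[0.3,2,1.2],[0,0,0]],
  [[0.5,3,0],[0,0,0]],
  [[0.5,3,0],[0,0,0]],
  [[0.5,3,0],[0,0,0]],
  [[0.5,3,0],[0,0,0]],
])

```text
clock: 14.55
tool_pos: [0.507, 0.0982, 0.1332]
eef_rot: [0.002, 1.0, -0.0, -0.0]
contact_force: [-0.3, 0.4, -1.6]
opening: 0.717
finger_force: 20.0
```

Call:
step_arm([
  [[0.5,3,0],[0,0,0]],
  [[0.4,2,0],[0,0,0]],
  [[0.1,1.1,0],[0,0,0]],
  [[0,0,0],[0,0,0]],
  [[0,0,0],[0,0,0]],
  [[0,0,0],[0,0,0]],
  [[0,0,0],[0,0,0]],
  [[0,0,0],[0,0,0]],
  [[0,0,0],[0,0,0]],
  [[0,0,0],[0,0,0]],
])

```text
clock: 15.55
tool_pos: [0.5175, 0.158, 0.1333]
eef_rot: [0.002, 1.0, 0.0, 0.0]
contact_force: [-0.3, 0.0, -1.7]
opening: 0.716
finger_force: 20.0
```

Run:
```python
from h import *
two('f1.png',40)
```

```text
[0.51746468 0.15798559 0.13325161] [2.35856923e-03 9.99997218e-01 8.85035981e-06 9.47323431e-06]
top origin [112 204] scale 5.0
side origin [247 222] scale 5.0
```

View pics/f1.png

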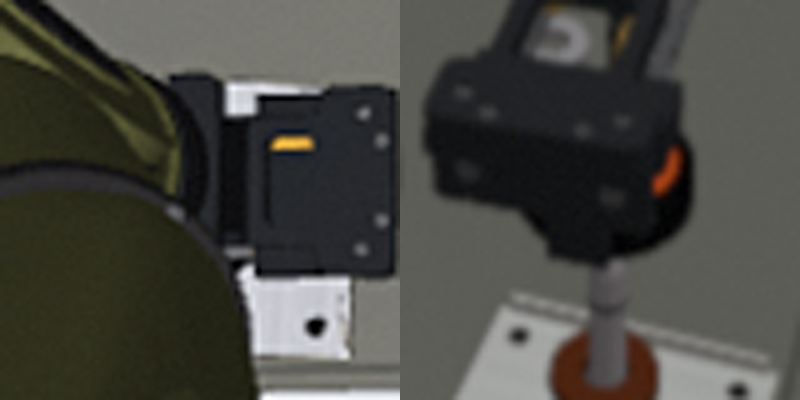

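The roller's right edge is at crop 694, so pixel about 305.8, which matches the expected 305.6. It's centred in x, so I'll lower it.

Call:
step_arm([
  [[0,0,-0.5],[0,0,0]],
  [[0,0,-0.7],[0,0,0]],
  [[0,0,-0.6],[0,0,0]],
  [[0,0,-0.4],[0,0,0]],
  [[0,0,-0.4],[0,0,0]],
  [[0,0,-0.3],[0,0,0]],
  [[0,0,-0.3],[0,0,0]],
  [[0,0,-0.3],[0,0,0]],
  [[0,0,0],[0,0,0]],
  [[0,0,0],[0,0,0]],
])

```text
clock: 16.65
tool_pos: [0.5175, 0.1582, 0.0983]
eef_rot: [0.002, 1.0, 0.0, 0.0]
contact_force: [0.4, 0.7, -1.5]
opening: 0.712
finger_force: 20.0
```

Call:
step_arm([
  [[0,0,-0.4],[0,0,0]],
  [[0,0,-0.8],[0,0,0]],
  [[0,0,-0.8],[0,0,0]],
  [[0,0,-0.8],[0,0,0]],
  [[0,0,-0.8],[0,0,0]],
  [[0,0,-0.7],[0,0,0]],
  [[0,0,-0.5],[0,0,0]],
  [[0,0,-0.2],[0,0,0]],
  [[0,0,0],[0,0,0]],
  [[0,0,0],[0,0,0]],
])

```text
clock: 17.65
tool_pos: [0.5176, 0.1583, 0.0484]
eef_rot: [0.002, 1.0, 0.0, 0.0]
contact_force: [0.3, 0.2, -1.5]
opening: 0.716
finger_force: 20.0
```

Call:
step_arm([
  [[0,0,-0.1],[0,0,0]],
  [[0,0,-0.1],[0,0,0]],
  [[0,0,-0.05],[0,0,0]],
  [[0,0,0],[0,0,0]],
  [[0,0,0],[0,0,0]],
  [[0,0,0],[0,0,0]],
  [[0,0,0],[0,0,0]],
  [[0,0,0],[0,0,0]],
  [[0,0,0],[0,0,0]],
  [[0,0,0],[0,0,0]],
])

```text
clock: 18.65
tool_pos: [0.5174, 0.1582, 0.0457]
eef_rot: [0.002, 1.0, 0.0, -0.0]
contact_force: [0.6, -0.5, -1.8]
opening: 0.72
finger_force: 20.0
```

Call:
step_arm([
  [[0,0,0],[0,0,0]],
  [[0,0,0],[0,0,0]],
  [[0,0,0],[0,0,0]],
  [[0,0,0],[0,0,0]],
  [[0,0,0.5],[0,0,0]],
  [[0,0,1],[0,0,0]],
  [[0,0,1.5],[0,0,0]],
  [[0,0,2],[0,0,0]],
  [[0,0,2],[0,0,0]],
  [[0.8,-1.4,0],[0,0,0]],
], fingers=1)

```text
clock: 19.65
tool_pos: [0.5261, 0.1474, 0.1192]
eef_rot: [0.0, 1.0, 0.002, 0.002]
contact_force: [-0.2, -0.9, 0.4]
opening: 0.995
finger_force: 0.0
```

Call:
step_arm([
  [[1,-3,0],[0,0,0]],
  [[1,-3,0],[0,0,0]],
  [[1.2,-3,0],[0,0,0]],
  [[1.2,-3,0],[0,0,0]],
  [[1,-3,0],[0,0,0]],
  [[1,-3,-1],[0,0,0]],
  [[1,-2,-2],[0,0,0]],
  [[0,0,-2],[0,0,0]],
  [[0,0,0],[0,0,0]],
  [[0,0,0],[0,0,0]],
])

```text
clock: 20.65
tool_pos: [0.5993, -0.055, 0.0664]
eef_rot: [0.002, 1.0, 0.0, -0.0]
contact_force: [0.6, -0.1, 0.3]
opening: 0.997
finger_force: 0.0
```

Run:
```python
from h import *
s=r.get_state(); print(s['tool_pos'],s['eef_rot'],s['contact_force'])
a,_=snap('top'); b,_=snap('side')
A=cv2.resize(a[160:260,210:310],None,fx=4,fy=4,interpolation=2); B=cv2.resize(b[205:325,235:355],(400,400),interpolation=2)
cv2.imwrite('pics/g1.png',np.hstack([A,B])[:,:,::-1])
```

```text
[ 0.59932967 -0.05500799  0.06644221] [ 1.82377608e-03  9.99998246e-01  4.21810099e-04 -6.04700069e-05] [ 0.58900489 -0.10001859  0.2528874 ]
```

View pics/g1.png

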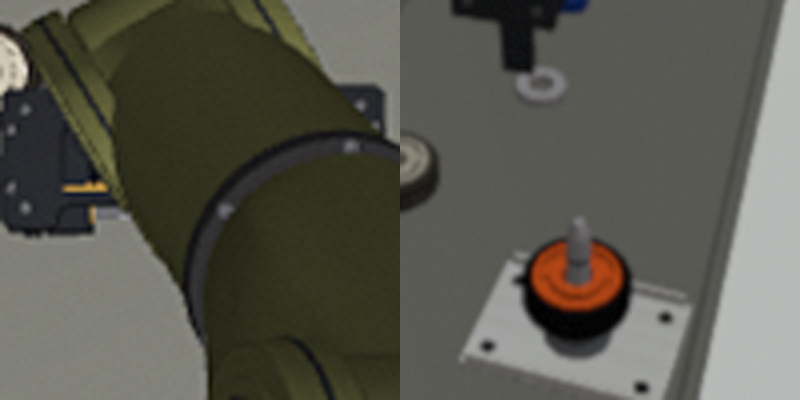

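The side crop shows the new roller seated flat on the axle. The steel washer is under the open fingers at crop (541,85).

Call:
step_arm([
  [[0,-0.1,-1],[0,0,0]],
  [[0,0,-1],[0,0,0]],
  [[0,0,-1],[0,0,0]],
  [[0,0,-1],[0,0,0]],
  [[0,0,-1],[0,0,0]],
  [[0,0,-0.6],[0,0,0]],
  [[0,0,0],[0,0,0]],
  [[0,0,0],[0,0,0]],
  [[0,0,0],[0,0,0]],
  [[0,0,0],[0,0,0]],
])

```text
clock: 21.75
tool_pos: [0.5998, -0.0568, 0.0102]
eef_rot: [0.002, 1.0, 0.0, 0.0]
contact_force: [-0.5, 0.4, 0.1]
opening: 0.997
finger_force: 0.0
```

Call:
step_arm([
  [[0,0,0],[0,0,0]],
  [[0,0,0],[0,0,0]],
  [[0,0,0],[0,0,0]],
  [[0,0,0],[0,0,0]],
  [[0,0,0],[0,0,0]],
  [[0,0,0],[0,0,0]],
  [[0,0,0],[0,0,0]],
  [[0,0,0],[0,0,0]],
  [[0,0,0],[0,0,0]],
  [[0,0,0],[0,0,0]],
], fingers=0.25, grip_force=20)

```text
clock: 22.75
tool_pos: [0.5994, -0.0568, 0.0097]
eef_rot: [0.002, 1.0, 0.0, -0.0]
contact_force: [0.0, -0.5, -0.1]
opening: 0.412
finger_force: 20.0
```

Call:
step_arm([
  [[0,0,0.5],[0,0,0]],
  [[0,0,1.5],[0,0,0]],
  [[0,0,2.5],[0,0,0]],
  [[0,0,3],[0,0,0]],
  [[0,0,3],[0,0,0]],
  [[-0.8,2,1],[0,0,0]],
  [[-1.2,3,0],[0,0,0]],
  [[-1.2,3,0],[0,0,0]],
  [[-1.2,3,0],[0,0,0]],
  [[-1.2,3,0],[0,0,0]],
])

```text
clock: 23.75
tool_pos: [0.5432, 0.0843, 0.1261]
eef_rot: [0.002, 1.0, 0.0, 0.001]
contact_force: [-0.1, 0.4, -0.3]
opening: 0.416
finger_force: 20.0
```

Call:
step_arm([
  [[-1.2,3,0],[0,0,0]],
  [[-1,3,0],[0,0,0]],
  [[-0.4,1.5,0],[0,0,0]],
  [[0,0,0],[0,0,0]],
  [[0,0,0],[0,0,0]],
  [[0,0,0],[0,0,0]],
  [[0,0,0],[0,0,0]],
  [[0,0,0],[0,0,0]],
  [[0,0,0],[0,0,0]],
  [[0,0,0],[0,0,0]],
])

```text
clock: 24.75
tool_pos: [0.5175, 0.158, 0.1247]
eef_rot: [0.002, 1.0, 0.0, -0.0]
contact_force: [0.6, -0.6, -1.3]
opening: 0.419
finger_force: 20.0
```

Run:
```python
from h import *
two('i1.png',40)
x=r.get_state()['tool_pos'];th=np.linspace(0,6.28,200)
q=np.array([proj('side',[x[0]+.019*np.cos(t),x[1]+.019*np.sin(t),x[2]+h]) for t in th for h in(-.003,.006)])
i=q[:,0].argmax(); print(q[i])
```

```text
[0.51749607 0.15795638 0.12468552] [ 2.41241191e-03  9.99997089e-01  2.62765542e-05 -4.48766539e-05]
top origin [113 204] scale 5.0
side origin [247 226] scale 5.0
[298.28479222 260.09437062]
```

View pics/i1.png

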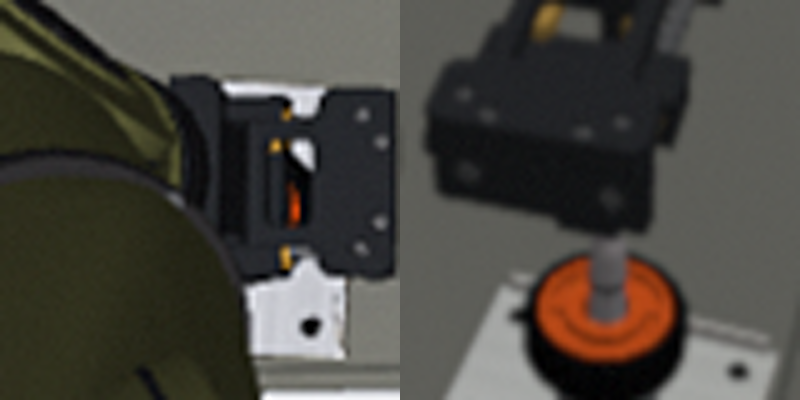

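The washer is hidden behind the gripper, as expected, and the opening shows it is held. I'll lower it with an eye on the forces.

Call:
step_arm([
  [[0,0,-0.5],[0,0,0]],
  [[0,0,-0.5],[0,0,0]],
  [[0,0,-0.4],[0,0,0]],
  [[0,0,-0.4],[0,0,0]],
  [[0,0,-0.4],[0,0,0]],
  [[0,0,-0.3],[0,0,0]],
  [[0,0,-0.3],[0,0,0]],
  [[0,0,-0.3],[0,0,0]],
  [[0,0,0],[0,0,0]],
  [[0,0,0],[0,0,0]],
])

```text
clock: 25.85
tool_pos: [0.5174, 0.1582, 0.0937]
eef_rot: [0.002, 1.0, 0.0, -0.0]
contact_force: [0.4, -0.2, 0.1]
opening: 0.415
finger_force: 20.0
```

Call:
step_arm([
  [[0,0,-0.4],[0,0,0]],
  [[0,0,-0.5],[0,0,0]],
  [[0,0,-0.5],[0,0,0]],
  [[0,0,-0.5],[0,0,0]],
  [[0,0,-0.5],[0,0,0]],
  [[0,0,-0.4],[0,0,0]],
  [[0,0,-0.2],[0,0,0]],
  [[0,0,0],[0,0,0]],
  [[0,0,0],[0,0,0]],
  [[0,0,0],[0,0,0]],
])

```text
clock: 26.85
tool_pos: [0.5176, 0.1583, 0.0639]
eef_rot: [0.002, 1.0, 0.0, 0.0]
contact_force: [-0.5, -0.1, 0.6]
opening: 0.422
finger_force: 20.0
```

Call:
step_arm([
  [[0,0,0],[0,0,0]],
  [[0,0,0],[0,0,0]],
  [[0,0,0],[0,0,0]],
  [[0,0,0],[0,0,0]],
  [[0,0,0.5],[0,0,0]],
  [[0,0,1],[0,0,0]],
  [[0,0,2],[0,0,0]],
  [[0,0,2],[0,0,0]],
  [[0,0,0.5],[0,0,0]],
  [[0.9,-2.6,0],[0,0,0]],
], fingers=1)

```text
clock: 27.85
tool_pos: [0.5263, 0.137, 0.1255]
eef_rot: [-0.001, 1.0, 0.003, 0.001]
contact_force: [0.8, 1.2, 0.2]
opening: 0.999
finger_force: 0.0
```

Call:
step_arm([
  [[1,-4,0],[0,0,0]],
  [[1,-4,0],[0,0,0]],
  [[1,-4,0],[0,0,0]],
  [[1,-4,0],[0,0,0]],
  [[1,-4,0],[0,0,0]],
  [[1,-4,-1],[0,0,0]],
  [[1,-3,-2],[0,0,0]],
  [[1,-3,-2],[0,0,0]],
  [[0,0,0],[0,0,0]],
  [[0,0,0],[0,0,0]],
])

```text
clock: 28.85
tool_pos: [0.6058, -0.1681, 0.073]
eef_rot: [0.003, 1.0, 0.0, -0.001]
contact_force: [0.3, -0.3, -0.4]
opening: 0.998
finger_force: 0.0
```

Run:
```python
from h import *
s=r.get_state(); print(s['tool_pos'],s['eef_rot'],s['contact_force'])
a,_=snap('top'); b,_=snap('side')
A=cv2.resize(b[165:245,240:320],(400,400),interpolation=2); B=cv2.resize(b[245:325,245:325],(400,400),interpolation=2)
cv2.imwrite('pics/j1.png',np.hstack([A,B])[:,:,::-1])
```

```text
[ 0.60576996 -0.16805687  0.07298796] [ 2.97426706e-03  9.99995270e-01  4.20443622e-04 -6.61677431e-04] [ 0.29322385 -0.33200112 -0.41478714]
```

View pics/j1.png

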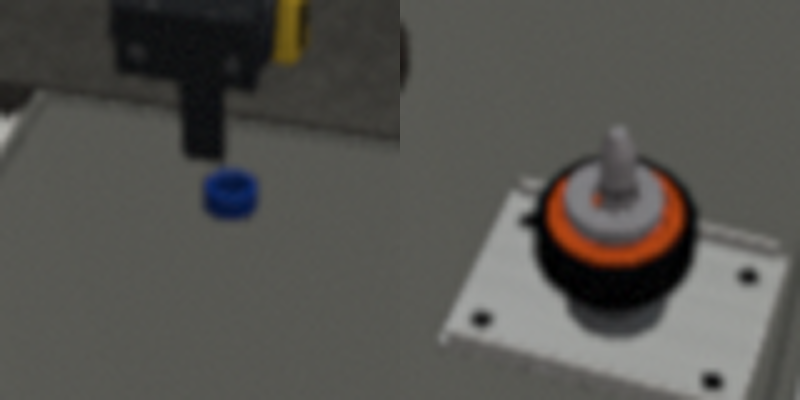

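The steel washer sits flat on the roller round the axle. The collar is below the open fingers, at crop (230,195).

Call:
step_arm([
  [[0,0,-1],[0,0,0]],
  [[0,0,-1],[0,0,0]],
  [[0,0,-1],[0,0,0]],
  [[0,0,-1],[0,0,0]],
  [[0,0,-1],[0,0,0]],
  [[0,0,-1],[0,0,0]],
  [[0,0,0],[0,0,0]],
  [[0,0,0],[0,0,0]],
  [[0,0,0],[0,0,0]],
  [[0,0,0],[0,0,0]],
])

```text
clock: 29.95
tool_pos: [0.6068, -0.1679, 0.0143]
eef_rot: [0.002, 1.0, -0.0, 0.0]
contact_force: [-0.7, -0.5, 0.2]
opening: 1.001
finger_force: 0.0
```

Call:
step_arm([
  [[0,0,0],[0,0,0]],
  [[0,0,0],[0,0,0]],
  [[0,0,0],[0,0,0]],
  [[0,0,0],[0,0,0]],
  [[0,0,0],[0,0,0]],
  [[0,0,0],[0,0,0]],
  [[0,0,0],[0,0,0]],
  [[0,0,0],[0,0,0]],
  [[0,0,0],[0,0,0]],
  [[0,0,0],[0,0,0]],
], fingers=0.2)

```text
clock: 30.95
tool_pos: [0.6065, -0.1678, 0.0137]
eef_rot: [0.002, 1.0, 0.0, 0.0]
contact_force: [0.9, 0.1, -1.4]
opening: 0.329
finger_force: 20.0
```

Call:
step_arm([
  [[0,0,0.5],[0,0,0]],
  [[0,0,2],[0,0,0]],
  [[0,0,3],[0,0,0]],
  [[0,0,3],[0,0,0]],
  [[0,0,3],[0,0,0]],
  [[-0.9,2.6,0],[0,0,0]],
  [[-1,4,0],[0,0,0]],
  [[-1,4,0],[0,0,0]],
  [[-1,4,0],[0,0,0]],
  [[-1,4,0],[0,0,0]],
])

```text
clock: 31.95
tool_pos: [0.5569, 0.0197, 0.1292]
eef_rot: [0.002, 1.0, 0.0, 0.0]
contact_force: [0.8, 0.6, -0.1]
opening: 0.329
finger_force: 20.0
```

Call:
step_arm([
  [[-1,4,0],[0,0,0]],
  [[-1,4,0],[0,0,0]],
  [[-1,3,0],[0,0,0]],
  [[-1,3,0],[0,0,0]],
  [[0,0,0],[0,0,0]],
  [[0,0,0],[0,0,0]],
  [[0,0,0],[0,0,0]],
  [[0,0,0],[0,0,0]],
  [[0,0,0],[0,0,0]],
  [[0,0,0],[0,0,0]],
])

```text
clock: 32.95
tool_pos: [0.5177, 0.1574, 0.1287]
eef_rot: [0.003, 1.0, -0.0, 0.0]
contact_force: [0.0, -0.1, -0.0]
opening: 0.328
finger_force: 20.0
```

Call:
step_arm([
  [[0,0.1,-0.5],[0,0,0]],
  [[0,0,-0.4],[0,0,0]],
  [[0,0,-0.4],[0,0,0]],
  [[0,0,-0.4],[0,0,0]],
  [[0,0,-0.4],[0,0,0]],
  [[0,0,-0.3],[0,0,0]],
  [[0,0,-0.3],[0,0,0]],
  [[0,0,-0.3],[0,0,0]],
  [[0,0,0],[0,0,0]],
  [[0,0,0],[0,0,0]],
])

```text
clock: 33.95
tool_pos: [0.5174, 0.1592, 0.0987]
eef_rot: [0.002, 1.0, 0.0, -0.0]
contact_force: [-0.0, -0.0, -0.1]
opening: 0.332
finger_force: 20.0
```

Call:
step_arm([
  [[0,-0.05,-0.3],[0,0,0]],
  [[0,0,-0.4],[0,0,0]],
  [[0,0,-0.4],[0,0,0]],
  [[0,0,-0.4],[0,0,0]],
  [[0,0,-0.4],[0,0,0]],
  [[0,0,-0.3],[0,0,0]],
  [[0,0,-0.05],[0,0,0]],
  [[0,0,0],[0,0,0]],
  [[0,0,0],[0,0,0]],
  [[0,0,0],[0,0,0]],
])

```text
clock: 34.95
tool_pos: [0.5175, 0.1588, 0.0764]
eef_rot: [0.002, 1.0, 0.0, 0.0]
contact_force: [0.6, 1.0, -0.4]
opening: 0.327
finger_force: 20.0
```

Call:
step_arm([
  [[0,0,0],[0,0,0]],
  [[0,0,0],[0,0,0]],
  [[0,0,0],[0,0,0]],
  [[0,0,0],[0,0,0]],
  [[0,0,0.5],[0,0,0]],
  [[0,0,1],[0,0,0]],
  [[0,0,2],[0,0,0]],
  [[0,0,2],[0,0,0]],
  [[0,0,1],[0,0,0]],
  [[0,-2,0],[0,0,0]],
], fingers=0.8)

```text
clock: 35.95
tool_pos: [0.5186, 0.1425, 0.1435]
eef_rot: [0.0, 1.0, 0.002, 0.002]
contact_force: [0.2, 0.1, -0.3]
opening: 0.801
finger_force: 0.0
```

Call:
step_arm([
  [[0,-3,0],[0,0,0]],
  [[0,-4,0],[0,0,0]],
  [[0,-4,0],[0,0,0]],
  [[0,-4,0],[0,0,0]],
  [[0,-4,0],[0,0,0]],
  [[0,-3,0],[0,0,0]],
  [[0,0,0],[0,0,0]],
  [[0,0,0],[0,0,0]],
  [[0,0,0],[0,0,0]],
  [[0,0,0],[0,0,0]],
])

```text
clock: 36.95
tool_pos: [0.5176, -0.0794, 0.1414]
eef_rot: [0.001, 1.0, 0.001, 0.0]
contact_force: [0.3, 0.1, 0.1]
opening: 0.8
finger_force: 0.0
```

Run:
```python
from h import *
a,_=snap('top'); b,_=snap('side')
A=cv2.resize(a[205:285,120:200],(400,400),interpolation=2); B=cv2.resize(b[245:325,245:325],(400,400),interpolation=2)
cv2.imwrite('pics/k1.png',np.hstack([A,B])[:,:,::-1])
```

View pics/k1.png

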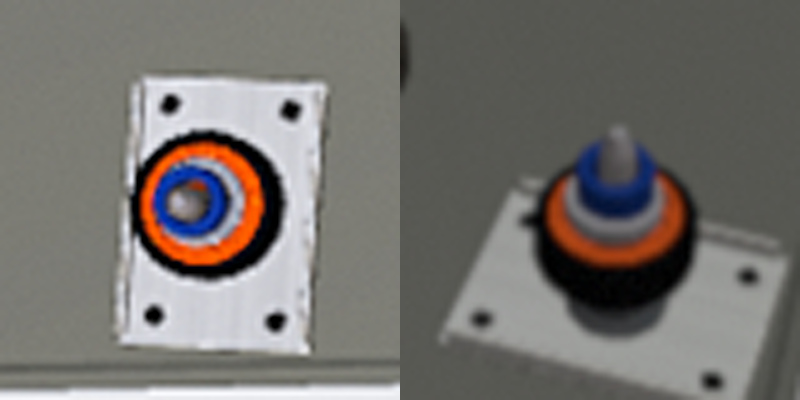

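Both crops show the blue collar flat on the steel washer, the washer flat on the roller, and the roller level on the bracket, with the arm clear. I'll hand the job in.

```bash
python3 -c "
from plant import r
print(r.finish_job())"
```

```text
the job is handed in; nothing more can be done
None
```

The drum roller is back together on the axle: brown fibre washer, new roller, steel washer and blue collar, in that order. Each looked seated flat in the camera pictures, the arm did not touch the worn roller, screwdriver or tape measure, and the job was handed in at about 37 s (the hand-in call returned no verdict).

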